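# Shut the ball valve and present it to the inspection camera

### The arm

A 7-joint arm with a two-finger parallel gripper is mounted at the origin on a cart in front of the work surface, level with it; the furniture and walls round the work are solid. World frame = base frame: x ahead of the robot, y to its left, z up, the work surface at z = 0. Lengths are in m, angles in rad, forces in N, time in s.
With the tool pointing down it reaches from about 0.425 to 0.925 m from the base axis. Payload 6.8 kg.
Tool frame: the origin (TCP) lies between the finger pads; the fingertips stand 14 mm ahead of it and the grasp point (between the pads) lies 5 mm behind it; z points along the fingers, y is the line along which they close (so a half turn about z gives the same grasp; the last joint's range is limited). The gripper opens to 85 mm and grips with 20 to 120 N. Pads are 22 mm wide; open, the fingers measure 114 mm over their backs; the gripper's body (76 mm by 85 mm) begins 54 mm behind the grasp point. The pads swing forward as they close: fully open they stand 13 mm farther back than shut.
Start: joints at [-1.4, 0.477, 0.022, 1.555, -0.011, 1.109, -0.083], TCP at [0.186, 0.649, 0.245] pointing down, gripper open.
Joint ranges: [-2.96, 2.96], [-0.34, 2.1], [-1.41, 1.46], [0.24, 2.44], [-1.37, 4.51], [0.17, 1.92], [-2.96, 2.96]. Speed limits (rad/s): [2.39, 2.39, 3.14, 3.14, 3.14, 3.14, 3.14].

### API

Orientations are given as a rotation vector (axis times angle).
In Python, from bench import r, eyes, ticket gives the robot as it stands. The module is installed in compiled form; this text tells all that it offers.
- The arm moves only by the tool arm_command, never from a script. Its argument "plan" is text: rows parted by semicolons, each of 4 numbers parted by spaces: the shift along the tool's x, y, z in m, then the turn about the tool's z in degrees. In form: tx ty tz yaw; .... A call has 1 to 20 rows; each row shifts and turns the commanded pose from where the row before left it, along the tool's axes as they then stand; what a row does not reach is not made up. A row lasts 1/8 s, in which the tool goes at most 62.5 mm and 10.7 degrees, less where a joint would pass 70% of its speed; a pose out of reach is approached as far as the arm can. A call is refused whole if a number of a shift passes 0.0625 or a number of a turn 10.7, either way. A call with a gripper value outside its range is refused whole. "hand" is the closure, from -1 (fully open) to 1 (shut), set as the call begins (left out, the last holds). The fingers move at their own pace and stop on an object; "grip_force" is the grip in N (left out, the last holds). Time passes only in rows, so rows that do not move let the fingers close. It gives the time, the measured TCP pose, the force, the opening and the grip force at its end, in the units of the state.
- r.get_obs(): the state, without advancing time (a new reading comes with each control period).
- eyes.grab_frame(name): name is "side" or "top"; returns (picture, depth): 480x640x3 uint8, red, green, blue; 480x640 float32, m along the optical axis (not along the pixel's ray), 0 where there is no reading.
- eyes.calibration(name): a dict with "fov_y" (degrees; the focal length in pixels is half the picture's height over the tangent of half this angle, whatever the lens; pixels are square), "cx", "cy" (the principal point, pixels), "k1" (the pictures are not rectified: a ray, as slopes to the right and down, at radius r is drawn at 1 + k1 r^2 times it, then the intrinsics apply), "origin" and "attitude" of the camera in the world. Camera axes: x right, y up, looking along -z (the intrinsics and any distortion apply to the point x, -y, -z); pixel columns grow to the right and rows downward; lengths in m; the calibration is good to about 2 mm. A picture is of the moment at which its call begins. calibration takes no time and is no camera call.
- ticket.hand_in(): hands the job in; it is judged then, once.
The state is a dict: "clock": time; "joints": joint angles; "qvel": joint speeds; "tau": joint torques, N m; "tcp_pos": TCP position; "orientation": TCP orientation; "contact_force": force on the tool from outside, world axes, zero at the start; "moment": the same for the moment, N m; "grip_width": finger opening in m; "gripper_force": force on a finger pad.
Only numpy, scipy, OpenCV 4.12 (cv2) and the standard library are available. Lean on these libraries where they do the work, as an engineer would, in place of code of your own. Each camera call takes 0.05 s, during which the arm holds its last target. There are 200 camera calls.

### The job

Shut the ball valve that sits in the assembly saddle: swing its lever a full quarter turn, square across the body, while the valve is still home in the saddle under its keeper strap. Then slide the valve straight along the saddle out from under the keeper strap, and only when it is clear lift it and hold it in the air, still shut, with the end that was under the strap facing squarely into the inspection camera's lens, centred and 9 cm from the glass, and its stem up, square with the camera, which looks slightly downward. Finish while still holding it there, without touching the camera and without disturbing the other things on the table.

Things in the scene. Friction and masses are not known exactly. Their poses are not given: they have to be found in the camera images.
- work_valve: brass ball valve to present, 0.25-0.5 kg, stem up in the saddle's channel (not the loose one on the table). Origin on its underside, z up. Bore along its y, axis at z 23.5 mm, from the inlet end y -19 to the outlet end y +66 mm. Hexagon ends 38 mm across x at y -19..0 and 48..66, z 2..45 mm; body between them 41 mm across x; stem at y 24, centre of mass near y 22 mm
- work_valve_lever (a joint): lever angle about the stem (axis valve z through x 0, y 24 mm). 0 open: lever points along valve -y, over the inlet end; 1.57 shut (hard stop): points along valve +x. Starts at 0..0.35. Stiff, 0.12 N m, stays where left. Blade 26 mm wide, 5 mm thick, reaches 90 mm from the stem, top 70 mm above the valve's underside
- lever_end (a point): on the middle line of the lever blade, 85 mm from the stem axis, 67.5 mm above the valve's underside; below the blade here all is free down to the saddle's tongue, or the table beside it
- valve_inlet (a point): centre of the inlet end face, at valve (0, -19, 23.5) mm; axes as the valve's. Once the lever is shut the inlet hexagon (valve y -19..0) can be gripped from above across x (38 mm): nothing beside it or above it, cheeks begin at valve y 10 mm, lever edge at y 11 mm
- valve_outlet (a point): centre of the outlet end face, at valve (0, 66, 23.5) mm, the end that is under the strap at the start and must face the lens; axes as the valve's, y outward along the bore
- saddle: fixed aluminium assembly saddle. Origin on the table; x along the channel toward the stop, z up. Valve y lies along this x, its origin at x -24..-26 mm, its underside on the channel floor at z 12 mm. Cheeks to z 36 mm, 45 mm apart at x -14..22, 41 mm at x 22..60; strap across at x 20..46 mm, z 62.5..68.5, bolts to 76 mm. Open toward -x, tongue 26 mm wide to x -96. Slid 28 mm toward -x the valve is clear
- camera_head: inspection camera's head, fixed: black cylinder 50 mm across, 56 long. Origin: centre of the lens glass, 262 mm above the table. Looks along its own -x, toward the robot and 0.35 rad down; y level, z its upward side. Wanted: valve y along this x, valve z along this z, outlet centre at x -90 mm, y 0, z 0
- camera_stand: the camera's fixed stand: round foot 104 mm across, column 16 mm thick and 303 mm high at its origin; the lens is 85 mm out along its -x
- pipe_top (a point): top end of a fixed grey steel pipe, 30 mm thick, that leans against the table to the left of the work: from the floor it passes the table's height 171 mm nearer the robot and 33 mm further left, and ends here, 378 mm above the table. An arm that comes from the left must pass over it or on its near side
- spare_valve: bystander: a second ball valve of the same kind, loose on the table; leave alone
- pump_pliers: bystander: pump pliers, 213 mm long along y, flat on the table
- wrench_red: bystander: adjustable wrench, 202 mm long along y, flat on the table
- tape_spool: bystander: spool of thread tape, 53 mm across, 16 mm high
- flux_tin: bystander: round tin, 62 mm across, 34 mm high
- nipple: bystander: hexagon nipple, 34 mm long, 29 mm high
- marker_pen: bystander: marker pen, 133 mm long along y, 16 mm thick

How it is judged:
By the outcome, as a careful person would: the job done as asked, in the order asked, and still so for the second after the job is handed in, while the arm keeps its last pose, push and grip.
It also fails if it takes over 67 s, if anything falls off the work surface, if the arm or the gripper's body presses on something with over 40 N, if the wrist force passes 120 N, or if a joint passes its speed limit or range.

## Working session

There is one attempt and no reset: what is moved stays moved. The work goes in short steps, Python scripts to look and compute and a tool call to move; the robot and the scene stay as the last step left them, time stands still between calls to the robot, and variables do not carry over. Pictures are saved under pics/ and viewed, at most 12 in all, crops included, and the job is handed in when it is done.

Besides the shell and the picture viewer there is one more tool, called after "Emit:" as a command line: name --argument value ..., lists and objects as JSON in quotes. arm_command: Moves the arm, as the interface text tells. Its arguments: {"type":"object","properties":{"plan":{"type":"string"},"hand":{"type":"number"},"grip_force":{"type":"number"}},"required":["plan"]}

```bash
mkdir -p pics; cat > h.py <<'E'
import numpy as np, cv2
from scipy.spatial.transform import Rotation as R
from bench import r, eyes, ticket
def cal(n):
    c=eyes.calibration(n); a=np.array(c["attitude"],float)
    M=a if a.shape==(3,3) else (R.from_rotvec(a).as_matrix() if a.size==3 else None)
    f=240/np.tan(np.radians(c["fov_y"])/2)
    return c,M,f,np.array(c["origin"])
def cloud(n,d):
    c,M,f,o=cal(n); v,u=np.mgrid[0:480,0:640]
    K=np.array([[f,0,c["cx"]],[0,f,c["cy"]],[0,0,1]])
    p=cv2.undistortPoints(np.stack([u.ravel(),v.ravel()],1).astype(float)[:,None],K,np.array([c["k1"],0,0,0,0.])).reshape(480,640,2)
    P=np.stack([p[...,0]*d,-p[...,1]*d,-d],-1)
    return P@M.T+o
def proj(n,X):
    c,M,f,o=cal(n); p=(np.atleast_2d(X)-o)@M; s=np.stack([p[:,0],-p[:,1]],1)/-p[:,2:]
    s=s*(1+c["k1"]*(s**2).sum(1,keepdims=True)); return s*f+[c["cx"],c["cy"]]
E
python3 - <<'E'
from h import *
for n in("side","top"):
    print(eyes.calibration(n))
    p,d=eyes.grab_frame(n); cv2.imwrite(f"pics/{n}0.png",p[...,::-1]); np.savez(f"{n}0.npz",p=p,d=d)
o=r.get_obs(); print(o)
E
```

```text
{'fov_y': 44.13613778443393, 'cx': 320.4804133875305, 'cy': 239.80551489267646, 'k1': 0.03521195620266556, 'origin': array([ 0.44765463, -0.97203294,  1.05171254]), 'attitude': array([ 0.8309247 , -0.08388945, -0.1458284 ])}
{'fov_y': 45.39597623460153, 'cx': 315.14456895248844, 'cy': 237.37547914672612, 'k1': -0.017024055358666534, 'origin': array([ 0.33276611, -0.03875032,  1.36293176]), 'attitude': array([ 0.17367606, -0.19501561, -1.66830058])}
{'clock': 0.1, 'joints': array([-1.40010368,  0.47776345,  0.02233895,  1.55634548, -0.01151194,
        1.1092835 , -0.0830729 ]), 'qvel': array([-0.000898  , -0.00131731,  0.00043748, -0.00286219, -0.00087846,
       -0.00059128, -0.00074848]), 'tau': array([ 5.05710035e-03, -5.97760463e+01,  1.61399961e+00, -2.81952775e+01,
        1.28068600e-02,  5.04131793e-03, -6.73637700e-06]), 'tcp_pos': array([0.18562075, 0.64845008, 0.24439498]), 'orientation': array([-4.36422205e-01, -3.11100704e+00,  2.61892173e-03]), 'contact_force': array([ 0.02689114,  0.75170679, -0.26350952]), 'moment': array([0.02034093, 0.00051203, 0.05379509]), 'gripper_force': 0.0, 'grip_width': 0.08564903025458986}
```

View pics/side0.png

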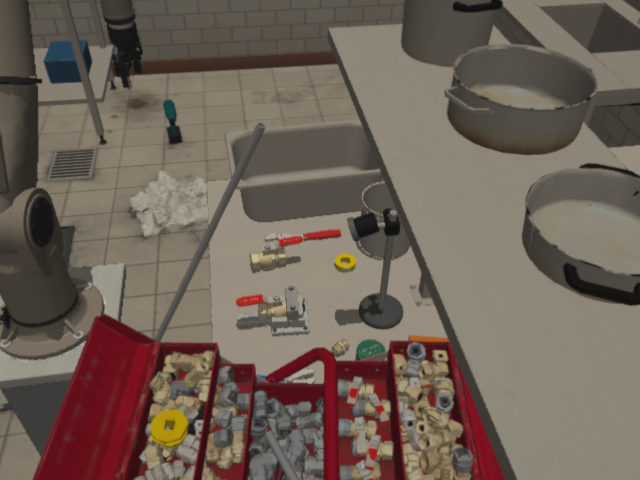

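View pics/top0.png

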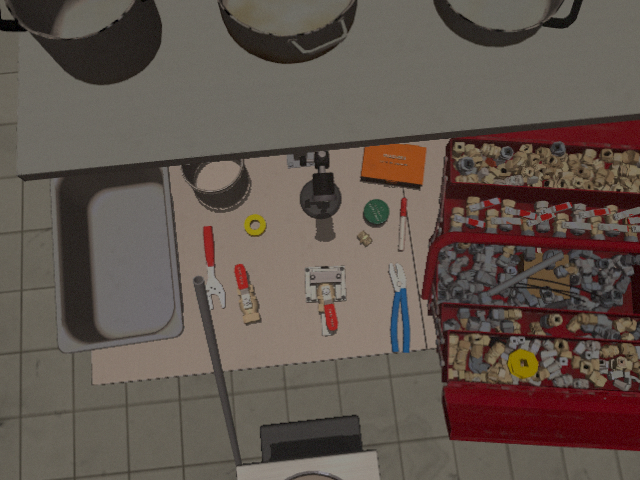

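```bash
python3 - <<'E'
from h import *
P={}
for n in("side","top"):
    z=np.load(f"{n}0.npz"); P[n]=cloud(n,z["d"]); P[n][z["d"]==0]=np.nan; np.save(n+"P.npy",P[n])
a=np.load("top0.npz")["p"][230:350,220:380]; b=np.load("side0.npz")["p"][200:350,220:420]
cv2.imwrite("pics/c1.png",np.vstack([cv2.resize(a,(800,600),interpolation=2)[...,::-1]]))
cv2.imwrite("pics/c2.png",cv2.resize(b,(800,600),interpolation=2)[...,::-1])
for n,u,v in [("top",331,325),("top",325,285),("top",315,340),("top",320,185),("top",198,283),("top",247,300),("top",300,250),("side",362,228),("side",380,312),("side",250,300),("side",262,127),("top",350,140),("side",320,360)]:
    print(n,u,v,P[n][v,u].round(4))
E
```

```text
top 331 325 [ 0.4311 -0.086   0.0827]
top 325 285 [ 0.526  -0.0836  0.0503]
top 315 340 [ 0.4065 -0.0478  0.0044]
top 320 185 [ 0.688  -0.0873  0.2915]
top 198 283 [0.5087 0.1505 0.3535]
top 247 300 [0.5077 0.0959 0.0701]
top 300 250 [ 0.625  -0.0344 -0.    ]
side 362 228 [ 0.6857 -0.1118  0.2802]
side 380 312 [ 0.7455 -0.1111  0.016 ]
side 250 300 [ 0.453  -0.0883  0.0796]
side 262 127 [0.514  0.136  0.3749]
top 350 140 [ 0.7053 -0.1383  0.4617]
side 320 360 [ 0.5665 -0.3355  0.1717]
```

View pics/c1.png

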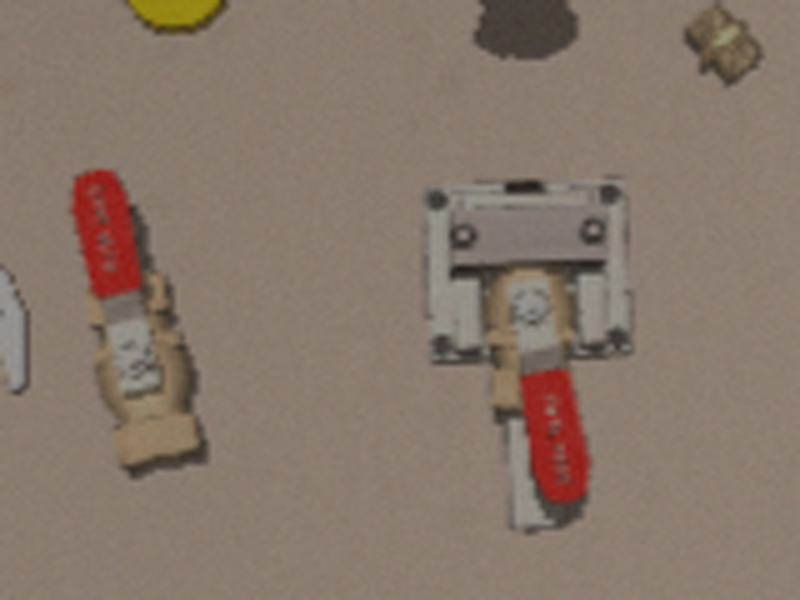

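View pics/c2.png

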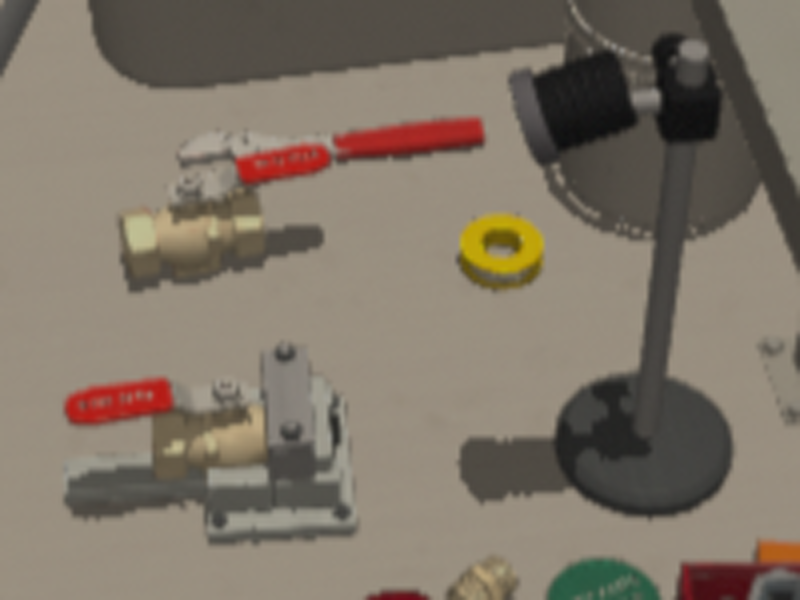

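c1 (top crop, 5x from (220,230)): the saddle's base corners are near crop (425,182), (632,182), (632,355) and (430,360). The strap is at crop y 205-275 and the lever end near (562,498), slightly right of the tongue. c2 (side crop, 4x): the camera looks toward the robot and down, with the lens near crop (530,115) and the foot at (645,445).

```bash
cat > m.py <<'E'
from h import *
def fit(n,T,S):
    m=lambda lo,hi,x0,x1,y0,y1,P: P[(P[...,2]>lo)&(P[...,2]<hi)&(P[...,0]>x0)&(P[...,0]<x1)&(P[...,1]>y0)&(P[...,1]<y1)]
    return m
E
python3 - <<'E'
from h import *
T=np.load("topP.npy");S=np.load("sideP.npy")
tp=np.load("top0.npz")["p"].astype(int); sp=np.load("side0.npz")["p"].astype(int)
def box(P,x0,x1,y0,y1,z0,z1): return (P[...,0]>x0)&(P[...,0]<x1)&(P[...,1]>y0)&(P[...,1]<y1)&(P[...,2]>z0)&(P[...,2]<z1)
# table height
for n,P in(("top",T),("side",S)):
    q=P[box(P,.42,.62,.0,.04,-.03,.03)]; print(n,"table",len(q),np.median(q[:,2]),q[:,2].std())
    q=P[box(P,.40,.65,-.16,0,.004,.09)]; print(np.histogram(q[:,2],np.arange(.004,.092,.004)))
    red=lambda p:(p[...,0]>100)&(p[...,1]<60)
    I=tp if n=="top" else sp
    k=box(P,.38,.55,-.16,-.02,.05,.11)&red(I); q=P[k]
    c=q.mean(0); w=np.linalg.svd((q-c)[:,:2])[2][0]; print("lever",len(q),c,np.degrees(np.arctan2(w[1],w[0])),((q-c)[:,:2]@w).min(),((q-c)[:,:2]@w).max(),np.median(q[:,2]))
    k=box(P,.38,.62,-.17,0,.066,.082)&~red(I)&(I.max(-1)-I.min(-1)<30); q=P[k]
    print("strap",len(q),cv2.minAreaRect(q[:,:2].astype(np.float32)*1000),q.mean(0))
    k=box(P,.38,.66,-.17,0,.004,.045)&(I.max(-1)-I.min(-1)<30)&(I.min(-1)>70); q=P[k]
    print("base",len(q),cv2.minAreaRect(q[:,:2].astype(np.float32)*1000))
    k=box(P,.6,.85,-.2,0.0,.19,.33); q=P[k]; print("head",len(q),q.min(0),q.max(0))
    k=box(P,.6,.85,-.2,0.0,.008,.03)&(I.max(-1)<80); q=P[k]; print("foot",len(q),cv2.minEnclosingCircle(q[:,:2].astype(np.float32)*1000) if len(q) else 0)
    k=box(P,.6,.85,-.2,0.0,.04,.2); q=P[k]; print("column",len(q),np.median(q,0))
E
```

```text
top table 1398 -0.00032028088621571804 0.0029258913105843732
(array([411, 220, 232,  63,  14,   9,  23,  90, 106,  38,  94, 140,  56,
        10,  20, 140, 221,  91, 132, 154,  37]), array([0.004, 0.008, 0.012, 0.016, 0.02 , 0.024, 0.028, 0.032, 0.036,
       0.04 , 0.044, 0.048, 0.052, 0.056, 0.06 , 0.064, 0.068, 0.072,
       0.076, 0.08 , 0.084, 0.088]))
lever 234 [ 0.44962609 -0.08692766  0.08082435] -176.2706203627177 -0.030782802058492355 0.029641606100676256 0.08084372755586977
strap 430 ((518.0812377929688, -84.62287139892578), (70.73062896728516, 74.7358169555664), 85.96669006347656) [ 0.52851332 -0.08624907  0.07087376]
base 1127 ((519.0625, -84.85649871826172), (278.25384521484375, 168.9777069091797), 0.1613030582666397)
head 1027 [ 0.65634226 -0.11809388  0.20444309] [ 0.76171359 -0.05271471  0.30722078]
foot 800 ((727.3677978515625, -111.04154205322266), 139.1565399169922)
column 0 [nan nan nan]
side table 926 -0.0004636998571873052 0.002217273567289167
(array([159, 326, 227,  47,  43,  44,  65, 124, 110,  75, 104, 172,  93,
        45,  33, 138, 178,  73, 119, 147,   7]), array([0.004, 0.008, 0.012, 0.016, 0.02 , 0.024, 0.028, 0.032, 0.036,
       0.04 , 0.044, 0.048, 0.052, 0.056, 0.06 , 0.064, 0.068, 0.072,
       0.076, 0.08 , 0.084, 0.088]))
lever 166 [ 0.45161699 -0.09011882  0.08036642] -175.7817484326863 -0.027486928096557464 0.027723046433175035 0.08045874264452885
strap 360 ((519.716064453125, -85.4195556640625), (74.80401611328125, 75.8314437866211), 86.1357192993164) [ 0.52939807 -0.08648325  0.07068505]
base 1051 ((519.4692993164062, -85.95112609863281), (167.13702392578125, 278.0118103027344), 89.31778717041016)
head 1190 [ 0.65886636 -0.1213853   0.19102169] [ 0.76546214 -0.05151083  0.30598083]
foot 1051 ((749.4481811523438, -101.3855209350586), 51.41366195678711)
column 355 [ 0.74851913 -0.10242694  0.12298675]
  return _methods._mean(a, axis=axis, dtype=dtype,
  ret = um.true_divide(
```

Emit:
arm_command --plan "0 0 -0.04 0;0 0 -0.05 0;0 0 -0.05 0;0 0 -0.05 0;0 0 -0.05 0;0 0 -0.05 0;0 0 -0.05 0;0 0 -0.05 0"

```text
clock: 1.1
tcp_pos: [0.1848, 0.6478, 0.6318]
orientation: [-0.432, -3.11, -0.009]
contact_force: [-8.8, -43.6, 0.1]
grip_width: 0.0854
gripper_force: 0.0
```

Emit:
arm_command --plan "0 0 0 0;0 0 0 0"

```text
clock: 1.35
tcp_pos: [0.1847, 0.6474, 0.6303]
orientation: [0.435, 3.111, 0.005]
contact_force: [0.3, 0.4, -0.8]
grip_width: 0.0855
gripper_force: 0.0
```

```bash
python3 - <<'E'
from h import *
o=r.get_obs(); print(o["joints"].round(3),o["contact_force"].round(2),o["tcp_pos"].round(4),R.from_rotvec(o["orientation"]).as_matrix().round(4))
p,d=eyes.grab_frame("side"); 
T=np.load("topP.npy");S=np.load("sideP.npy")
# orthographic height maps, saddle
for P,n in((T,"top"),(S,"side")):
    I=np.load(n+"0.npz")["p"]
    for nm,zs in(("base",(.006,.019)),("cheek",(.030,.042)),("hi",(.063,.0725)),("bolt",(.0735,.079))):
        k=(P[...,0]>.4)&(P[...,0]<.62)&(P[...,1]>-.15)&(P[...,1]<-.02)&(P[...,2]>zs[0])&(P[...,2]<zs[1])
        img=np.zeros((120,140),np.uint8); q=P[k]
        print(n,nm,len(q),np.percentile(q[:,0],[1,5,50,95,99]).round(3),np.percentile(q[:,1],[1,5,50,95,99]).round(3))
E
```

```text
[-1.546  0.436  0.322  0.804 -0.143  1.915 -0.008] [ 0.29  0.39 -0.79] [0.1847 0.6474 0.6303] [[-9.616e-01  2.746e-01  8.000e-04]
 [ 2.746e-01  9.616e-01  2.900e-03]
 [ 0.000e+00  3.000e-03 -1.000e+00]]
top base 595 [0.414 0.419 0.519 0.577 0.6  ] [-0.141 -0.133 -0.073 -0.039 -0.03 ]
top cheek 226 [0.484 0.494 0.514 0.568 0.571] [-0.123 -0.119 -0.068 -0.05  -0.049]
top hi 389 [0.488 0.493 0.539 0.554 0.556] [-0.121 -0.116 -0.086 -0.055 -0.052]
top bolt 129 [0.421 0.427 0.48  0.545 0.551] [-0.117 -0.112 -0.086 -0.072 -0.054]
side base 646 [0.418 0.424 0.507 0.578 0.58 ] [-0.135 -0.133 -0.097 -0.068 -0.049]
side cheek 307 [0.468 0.474 0.52  0.569 0.572] [-0.123 -0.122 -0.109 -0.063 -0.052]
side hi 344 [0.49  0.496 0.541 0.556 0.558] [-0.123 -0.119 -0.087 -0.056 -0.052]
side bolt 119 [0.425 0.427 0.477 0.544 0.547] [-0.116 -0.112 -0.087 -0.065 -0.057]
```

Emit:
arm_command --plan "0 0 -0.03 0;0 0 -0.03 0;0 0 -0.03 0;0 0 -0.03 0;0 0 0 0;0 0 0 0"

```text
clock: 2.15
tcp_pos: [0.177, 0.619, 0.6877]
orientation: [0.434, 3.096, 0.144]
contact_force: [-0.3, 0.1, -0.4]
grip_width: 0.085
gripper_force: 0.0
```

```bash
python3 - <<'E'
from h import *
o=r.get_obs(); print(o["joints"].round(3),o["contact_force"].round(2),o["tcp_pos"].round(4),R.from_rotvec(o["orientation"]).as_matrix().round(4))
E
```

```text
[-1.604  0.355  0.391  0.8   -0.146  1.915 -0.006] [-0.31  0.07 -0.41] [0.177  0.619  0.6877] [[-9.615e-01  2.738e-01  2.510e-02]
 [ 2.749e-01  9.573e-01  8.930e-02]
 [ 4.000e-04  9.280e-02 -9.957e-01]]
```

Emit:
arm_command --plan "0 0 0.04 0;0 0 0.05 0;0 0 0.05 0;0 0 0 0;0 0 0 0"

```text
clock: 2.78
tcp_pos: [0.1809, 0.6322, 0.5508]
orientation: [0.434, 3.095, 0.149]
contact_force: [-0.9, 0.2, 0.9]
grip_width: 0.0855
gripper_force: 0.0
```

```bash
python3 - <<'E'
from h import *
o=r.get_obs(); print(o["joints"].round(3),o["contact_force"].round(2),o["tcp_pos"].round(4),R.from_rotvec(o["orientation"]).as_matrix().round(4))
E
```

```text
[-1.646  0.295  0.369  1.181 -0.105  1.588 -0.012] [-0.9   0.16  0.9 ] [0.1809 0.6322 0.5508] [[-9.614e-01  2.739e-01  2.610e-02]
 [ 2.751e-01  9.570e-01  9.230e-02]
 [ 3.000e-04  9.590e-02 -9.954e-01]]
```

Emit:
arm_command --plan "0 -0.03 0.02 0;0 -0.045 0.03 0;0 -0.045 0.03 0;0 -0.045 0.03 0;0 -0.04 0.02 0;0 -0.03 0 0;0 -0.02 0 0;0 -0.02 0 0;0 0 0 0;0 0 0 0"

```text
clock: 4.03
tcp_pos: [0.1092, 0.3817, 0.3956]
orientation: [0.436, 3.095, 0.151]
contact_force: [-0.4, -0.9, 0.3]
grip_width: 0.0851
gripper_force: 0.0
```

```bash
cat > st.py <<'E'
from h import *
o=r.get_obs(); print(o["clock"],o["joints"].round(3),o["contact_force"].round(2),o["tcp_pos"].round(4),R.from_rotvec(o["orientation"]).as_matrix().round(4))
E
python3 st.py
```

```text
4.025 [-1.756 -0.211  0.243  2.007  0.075  1.245 -0.245] [-0.35 -0.93  0.34] [0.1092 0.3817 0.3956] [[-0.9612  0.2747  0.0254]
 [ 0.2759  0.9566  0.0939]
 [ 0.0015  0.0973 -0.9953]]
```

Emit:
arm_command --plan "0 -0.025 0 0;0 -0.025 0 0;0 -0.025 0 0;0 -0.02 0 0;0 0 0 0;0 0 0 0"

```text
clock: 4.78
tcp_pos: [0.0872, 0.3018, 0.3869]
orientation: [0.435, 3.095, 0.146]
contact_force: [-0.7, 0.9, -0.1]
grip_width: 0.0854
gripper_force: 0.0
```

```bash
python3 st.py
```

```text
4.775 [-1.338 -0.335 -0.119  2.12  -0.026  1.261 -0.154] [-0.75  0.91 -0.06] [0.0872 0.3018 0.3869] [[-9.612e-01  2.747e-01  2.530e-02]
 [ 2.759e-01  9.569e-01  9.050e-02]
 [ 7.000e-04  9.400e-02 -9.956e-01]]
```

Emit:
arm_command --plan "0 -0.025 0 0;0 -0.025 0 0;0 -0.025 0 0;0 -0.025 0 0;0 0 0 0;0 0 0 0"

```text
clock: 5.52
tcp_pos: [0.0765, 0.2664, 0.3471]
orientation: [-0.432, -3.097, -0.022]
contact_force: [-0.5, 0.3, -0.1]
grip_width: 0.0851
gripper_force: 0.0
```

```bash
python3 st.py
```

```text
5.525 [-1.297 -0.336 -0.145  2.205 -0.066  1.257 -0.121] [-0.46  0.27 -0.09] [0.0765 0.2664 0.3471] [[-0.9617  0.2739 -0.0129]
 [ 0.2737  0.9617  0.0157]
 [ 0.0167  0.0116 -0.9998]]
```

```bash
cat > fit.py <<'E'
from h import *
from scipy.optimize import least_squares
C=[]
for n in("top","side"):
    P=np.load(n+"P.npy"); I=np.load(n+"0.npz")["p"].astype(int)
    b=lambda x0,x1,y0,y1,z0,z1:(P[...,0]>x0)&(P[...,0]<x1)&(P[...,1]>y0)&(P[...,1]<y1)&(P[...,2]>z0)&(P[...,2]<z1)
    grey=(I.max(-1)-I.min(-1)<25)
    k=b(.527,.57,-.13,-.045,.064,.0735)&grey
    print(n,"strap",k.sum(),cv2.minAreaRect(P[k][:,:2].astype(np.float32)*1000))
    k=b(.527,.57,-.13,-.045,.0735,.08); q=P[k]; a=q[q[:,1]>-.086];c=q[q[:,1]<-.086]
    print("bolts",a.mean(0),c.mean(0),"yaw",np.degrees(np.arctan2(*(-(a-0).mean(0)+c.mean(0))[:2][::1])) )
    # tongue centreline / base edges by slices
    for x0 in(.42,.43,.44,.45,.46,.475,.485,.575):
        k=b(x0,x0+.01,-.15,-.02,.006,.02); y=P[k][:,1]; 
        if len(y): print(x0,np.percentile(y,[3,97]).round(4),end=" ")
    print()
    k=b(.62,.80,-.16,-.02,.15,.33); C.append(P[k])
q=np.vstack(C); q=q[q[:,0]<.705]
# camera: column (cx,cy), yaw psi, pitch fixed .35
def res(p):
    Rm=R.from_euler("ZY",[p[2],-.35]).as_matrix()  # x axis -> up for looking down along -x
    o=np.array([p[0],p[1],.262])
    l=(q-o)@Rm; rad=np.hypot(l[:,1],l[:,2])
    dx=np.maximum(-l[:,0],l[:,0]-.056); dr=rad-.025
    return np.where((dx<0)&(dr<0),np.maximum(dx,dr),np.hypot(np.maximum(dx,0),np.maximum(dr,0)))
for p0 in((.665,-.085,0.),(.66,-.085,-.2)):
    s=least_squares(res,p0,loss="soft_l1",f_scale=.002); print("cam lens",s.x,np.abs(s.fun).mean())
    psi=s.x[2]; print(" column implied",s.x[:2]+.085*np.array([np.cos(psi),np.sin(psi)]))
P=np.load("sideP.npy"); k=(P[...,0]>.68)&(P[...,0]<.82)&(P[...,1]>-.17)&(P[...,1]<-.04)&(P[...,2]>.006)&(P[...,2]<.025); print("foot",cv2.minEnclosingCircle(P[k][:,:2].astype(np.float32)*1000))
E
python3 fit.py
```

```text
top strap 317 ((542.4400634765625, -86.26087188720703), (70.88945007324219, 25.908693313598633), 85.97994232177734)
bolts [ 0.54577761 -0.06152706  0.07552135] [ 0.54207702 -0.10736546  0.07467318] yaw -175.38444945504506
0.42 [-0.0946 -0.0518] 0.43 [-0.0795 -0.0582] 0.44 [-0.1418 -0.0582] 0.45 [-0.1396 -0.0379] 0.46 [-0.1073 -0.0683] 0.475 [-0.1255 -0.0342] 0.485 [-0.1385 -0.0459] 0.575 [-0.1048 -0.0404] 
side strap 263 ((544.70263671875, -87.10731506347656), (74.80401611328125, 25.74451446533203), 86.1357192993164)
bolts [ 0.54469926 -0.05929617  0.07479012] [ 0.54240438 -0.11544812  0.07531187] yaw -177.6596722180341
0.42 [-0.0909 -0.0651] 0.43 [-0.0918 -0.0688] 0.44 [-0.0926 -0.0693] 0.45 [-0.0932 -0.0647] 0.46 [-0.094  -0.0688] 0.475 [-0.0968 -0.0869] 0.485 [-0.1261 -0.0822] 0.575 [-0.1286 -0.0439] 
cam lens [ 0.67043048 -0.09148916  0.00574547] 0.002577676454148926
 column implied [ 0.75542908 -0.0910008 ]
cam lens [ 0.67043049 -0.09148917  0.00574584] 0.0025776764663803064
 column implied [ 0.75542909 -0.09100078]
foot ((742.1902465820312, -103.22229766845703), 61.20353317260742)
```

```bash
cat >> h.py <<'E'
def go(target):
    o=r.get_obs(); M=R.from_rotvec(o["orientation"]).as_matrix()
    print("clk",o["clock"],"at",o["tcp_pos"].round(4),"tool shift mm",((np.array(target)-o["tcp_pos"])@M*1000).round(1),"F",o["contact_force"].round(1),"w",round(o["grip_width"],4))
    print("yaw of tool y deg",np.degrees(np.arctan2(M[1,1],M[0,1])).round(2),"z",M[:,2].round(4)); return M
E
cat > cam.py <<'E'
from h import *
from scipy.optimize import least_squares
C=[];
for n in("top","side"):
    P=np.load(n+"P.npy"); I=np.load(n+"0.npz")["p"].astype(int)
    k=(P[...,0]>.62)&(P[...,0]<.80)&(P[...,1]>-.16)&(P[...,1]<-.02)&(P[...,2]>.18)&(P[...,2]<.33)
    q=P[k]; C.append(q)
    print(n,[ (x,np.percentile(q[(q[:,0]>x)&(q[:,0]<x+.01)][:,1],[5,95]).round(4).tolist(), np.percentile(q[(q[:,0]>x)&(q[:,0]<x+.01)][:,2],[5,95]).round(3).tolist()) for x in np.arange(.65,.77,.01)])
P=np.load("sideP.npy")
for z in(.05,.08,.11,.14,.17):
    k=(P[...,0]>.7)&(P[...,0]<.8)&(P[...,1]>-.16)&(P[...,1]<-.05)&(P[...,2]>z)&(P[...,2]<z+.03); q=P[k]; print(z,len(q),np.median(q,0).round(4),np.percentile(q[:,0],[3,97]).round(4))
E
python3 cam.py; python3 -c "
from h import *
go([.437,-.052,.25])"
```

```text
top [(np.float64(0.65), [-0.1088, -0.0823], [0.273, 0.29]), (np.float64(0.66), [-0.1149, -0.0713], [0.27, 0.289]), (np.float64(0.67), [-0.1126, -0.0741], [0.273, 0.29]), (np.float64(0.68), [-0.1134, -0.0755], [0.275, 0.294]), (np.float64(0.6900000000000001), [-0.1129, -0.0759], [0.278, 0.298]), (np.float64(0.7000000000000001), [-0.1134, -0.076], [0.283, 0.3]), (np.float64(0.7100000000000001), [-0.1157, -0.0761], [0.277, 0.296]), (np.float64(0.7200000000000001), [-0.1019, -0.0913], [0.27, 0.277]), (np.float64(0.7300000000000001), [-0.1101, -0.0827], [0.261, 0.286]), (np.float64(0.7400000000000001), [-0.1093, -0.055], [0.262, 0.304]), (np.float64(0.7500000000000001), [-0.1105, -0.0559], [0.27, 0.303]), (np.float64(0.7600000000000001), [-0.1088, -0.0838], [0.278, 0.282])]
side [(np.float64(0.65), [-0.1018, -0.0902], [0.281, 0.286]), (np.float64(0.66), [-0.117, -0.0854], [0.263, 0.289]), (np.float64(0.67), [-0.1181, -0.0873], [0.255, 0.288]), (np.float64(0.68), [-0.1159, -0.0877], [0.26, 0.292]), (np.float64(0.6900000000000001), [-0.1156, -0.0885], [0.263, 0.296]), (np.float64(0.70000000
[... 165 characters left out ...]
7], [0.267, 0.277]), (np.float64(0.7300000000000001), [-0.1118, -0.0886], [0.256, 0.285]), (np.float64(0.7400000000000001), [-0.1127, -0.0614], [0.187, 0.3]), (np.float64(0.7500000000000001), [-0.1129, -0.0615], [0.193, 0.302]), (np.float64(0.7600000000000001), [-0.1135, -0.0914], [0.257, 0.285])]
0.05 63 [ 0.7486 -0.1016  0.0651] [0.7431 0.7572]
0.08 63 [ 0.7481 -0.1022  0.0962] [0.7426 0.7561]
0.11 68 [ 0.7485 -0.1025  0.1247] [0.7429 0.7574]
0.14 67 [ 0.7485 -0.1026  0.1545] [0.7428 0.7566]
0.17 72 [ 0.748  -0.1026  0.1835] [0.7433 0.7564]
clk 5.525 at [0.0765 0.2664 0.3471] tool shift mm [-435.4 -208.6   87.5] F [-0.5  0.3 -0.1] w 0.0851
yaw of tool y deg 74.1 z [-0.0129  0.0157 -0.9998]
```

```bash
cat > cam2.py <<'E'
from h import *
from scipy.optimize import least_squares
C=[]
for n in("top","side"):
    P=np.load(n+"P.npy")
    k=(P[...,0]>.645)&(P[...,0]<.735)&(P[...,1]>-.16)&(P[...,1]<-.02)&(P[...,2]>.19)&(P[...,2]<.33)
    C.append(P[k])
def run(Q,free,pr=1):
    f=lambda p:[R.from_euler("ZY",[p[2],-.35]).as_matrix(),np.array([.750-.085*np.cos(p[2])+p[3],p[1]-.085*np.sin(p[2]),.262+p[0]])]
    q0=Q
    def res(p):
        Rm,o=f(p); l=(Q-o)@Rm; m=(l[:,0]>.012)&(l[:,0]<.05)
        e=np.hypot(l[:,1],l[:,2])-p[4]
        return np.r_[np.where(m,e,0)/.003,(p[0])/.003*3,(p[4]-.025)/.001*5,p[3]/.003*3]
    s=least_squares(res,[0,-.0955,-.02,0,.025],loss="soft_l1",diff_step=1e-4); Rm,o=f(s.x); l=(Q-o)@Rm
    print("dz,coly,yaw,dx,rad",s.x.round(4),"lens",o.round(4),"front x pct",np.percentile(l[:,0],[2,5]).round(4))
for Q in(C[0],C[1],np.vstack(C)): run(Q,0)
E
python3 cam2.py
```

```text
dz,coly,yaw,dx,rad [-0.0011 -0.098  -0.0573  0.0003  0.0221] lens [ 0.6654 -0.0932  0.2609] front x pct [0.0001 0.0021]
dz,coly,yaw,dx,rad [-0.0019 -0.0934 -0.0189  0.0003  0.0226] lens [ 0.6654 -0.0918  0.2601] front x pct [0.0024 0.004 ]
dz,coly,yaw,dx,rad [-0.     -0.0969 -0.0486  0.0004  0.0209] lens [ 0.6655 -0.0927  0.262 ] front x pct [0.001  0.0026]
```

Emit:
arm_command --plan "-0.03 -0.015 0 0;-0.05 -0.025 0 0;-0.05 -0.025 0 -3;-0.05 -0.025 0 -3;-0.05 -0.025 0 -3;-0.05 -0.025 0.01 -3;-0.05 -0.02 0.01 0;-0.04 -0.02 0.02 0;-0.03 -0.01 0.02 0;0 0 0.02 0;0 0 0 0;0 0 0 0" --hand 1 --grip_force 30

```text
clock: 7.02
tcp_pos: [0.4233, 0.0435, 0.2551]
orientation: [-0.11, -3.121, -0.005]
contact_force: [-0.3, 0.8, 0.2]
grip_width: 0.0001
gripper_force: 0.0
```

```bash
python3 -c "
from h import *
go([.437,-.05,.064])"
```

```text
clk 7.025 at [0.4233 0.0435 0.2551] tool shift mm [-23.8 -92.7 190.5] F [-0.3  0.8  0.2] w 0.0001
yaw of tool y deg 85.97 z [-0.0186  0.0036 -0.9998]
```

Emit:
arm_command --plan "-0.01 -0.04 0.02 0;-0.014 -0.053 0.04 0;0 0 0.045 0;0 0 0.045 0;0 0 0.04 0;0 0 0 0;0 0 0 0"

```text
clock: 7.9
tcp_pos: [0.4372, -0.0463, 0.0685]
orientation: [-0.11, -3.122, -0.005]
contact_force: [0.3, 0.4, 0.3]
grip_width: 0.0002
gripper_force: 0.0
```

```bash
python3 -c "
from h import *
go([.437,-.05,.064])
p,d=eyes.grab_frame('side'); cv2.imwrite('pics/s1.png',cv2.resize(p[200:350,200:400],(800,600))[...,::-1])"
```

```text
clk 7.9 at [ 0.4372 -0.0463  0.0685] tool shift mm [-0.2 -3.7  4.5] F [0.3 0.4 0.3] w 0.0002
yaw of tool y deg 85.97 z [-0.0172  0.0037 -0.9998]
```

View pics/s1.png

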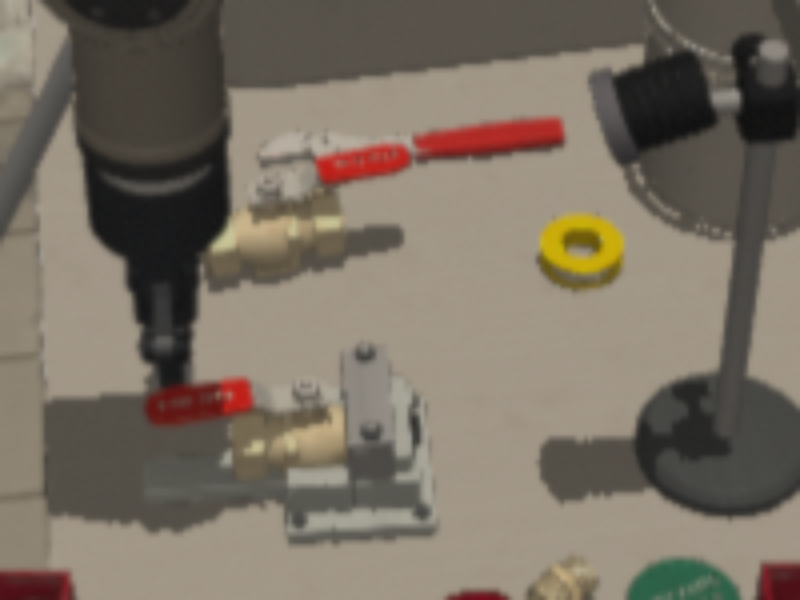

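Emit:
arm_command --plan "0 -0.016 0.003 0;0.001 -0.006 0 0;0.001 -0.006 0 0;0 -0.0065 0 0;0 -0.0065 0 0;-0.001 -0.0065 0 0;-0.0015 -0.0065 0 0;-0.0025 -0.006 0 0;-0.0025 -0.0065 0 0;-0.0035 -0.006 0 0;-0.004 -0.006 0 0;-0.005 -0.0055 0 0;-0.0055 -0.005 0 0;-0.006 -0.004 0 0;-0.0065 -0.004 0 0;0 0 0 0"

```text
clock: 9.95
tcp_pos: [0.4655, -0.1462, 0.063]
orientation: [-0.111, -3.121, -0.003]
contact_force: [-0.6, 0.6, -0.6]
grip_width: -0.0
gripper_force: 0.4
```

```bash
cat > lev.py <<'E'
from h import *
go([.437,-.05,.064])
O=np.array([.5106,-.0843]); a=np.radians(-4.03); ex=np.array([np.cos(a),np.sin(a)]); ey=np.array([-ex[1],ex[0]])
p0=r.get_obs()["tcp_pos"][:2]-O; print("saddle mm",p0@ex*1000,p0@ey*1000)
for n in("side","top"):
    p,d=eyes.grab_frame(n); P=cloud(n,d); I=p.astype(int)
    k=(I[...,0]>100)&(I[...,1]<60)&(P[...,0]>.4)&(P[...,0]<.6)&(P[...,1]>-.19)&(P[...,1]<-.03)&(P[...,2]>.065)&(P[...,2]<.1)&(d>0)
    q=P[k]; c=q.mean(0) if len(q) else 0
    if len(q)<10: continue
    w=np.linalg.svd((q-c)[:,:2],full_matrices=False)[2][0]; s=(c[:2]-O); print(n,len(q),"centre saddle",s@ex*1000,s@ey*1000,"dir in saddle deg",np.degrees(np.arctan2(w@ey,w@ex)))
cv2.imwrite('pics/t2.png',cv2.resize(p[230:350,250:410],(800,600))[...,::-1])
E
python3 lev.py
```

```text
clk 9.95 at [ 0.4655 -0.1462  0.063 ] tool shift mm [35.3 94.  -0.2] F [-0.6  0.6 -0.6] w -0.0
yaw of tool y deg 85.93 z [-0.0189  0.0027 -0.9998]
saddle mm -40.63365932887667 -64.96574020650709
side 220 centre saddle -12.310651645452614 -67.67050724125197 dir in saddle deg -113.79110103455376
```

Emit:
arm_command --plan "-0.005 -0.002 0 0;-0.005 -0.002 0 0;-0.003 -0.001 0 0;-0.002 0 0 0;-0.001 0 0 0;0 0 0 0"

```text
clock: 10.8
tcp_pos: [0.4807, -0.152, 0.0628]
orientation: [-0.11, -3.12, -0.004]
contact_force: [-1.5, 0.3, -0.5]
grip_width: -0.0002
gripper_force: 0.9
```

```bash
python3 lev.py
```

```text
clk 10.8 at [ 0.4807 -0.152   0.0628] tool shift mm [50.8 98.6 -0.1] F [-1.5  0.3 -0.5] w -0.0002
yaw of tool y deg 85.95 z [-0.0192  0.0031 -0.9998]
saddle mm -25.115365739806773 -69.58737930490558
side 190 centre saddle 2.12498630286744 -69.28207536900283 dir in saddle deg -100.02429174533759
```

View pics/t2.png

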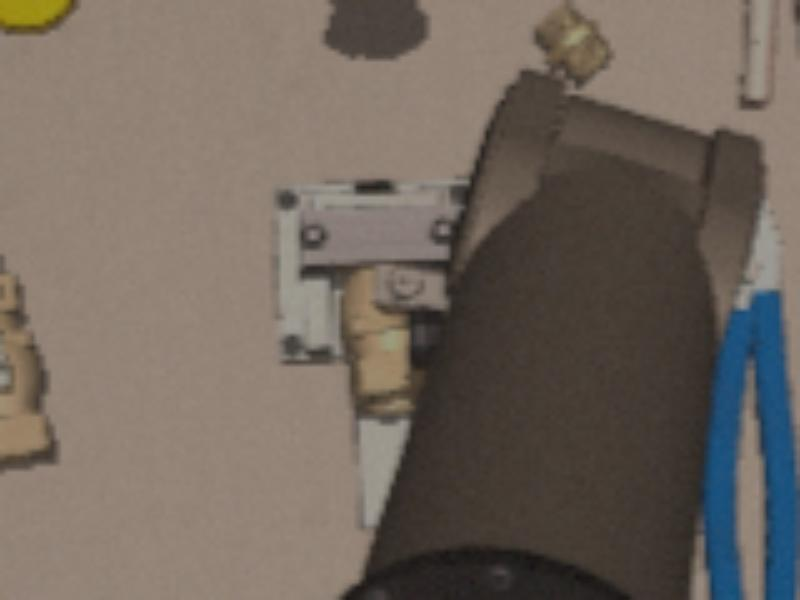

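The top view shows the lever stub at crop (415,290), roughly square across the body. Next I push on in small steps until the hard stop shows in the force.

Emit:
arm_command --plan "-0.0015 0 0 0;-0.001 0 0 0;0 0 0 0"

```text
clock: 11.28
tcp_pos: [0.4831, -0.1522, 0.0627]
orientation: [-0.111, -3.12, -0.004]
contact_force: [-2.4, -1.5, -0.4]
grip_width: -0.0002
gripper_force: 0.9
```

Emit:
arm_command --plan "-0.001 0 0 0;-0.001 0 0 0;0 0 0 0"

```text
clock: 11.65
tcp_pos: [0.4851, -0.1522, 0.0626]
orientation: [-0.11, -3.12, -0.004]
contact_force: [-2.4, -1.3, 0.2]
grip_width: 0.0005
gripper_force: 0.9
```

Emit:
arm_command --plan "-0.001 0 0 0;-0.001 0 0 0;0 0 0 0"

```text
clock: 12.02
tcp_pos: [0.487, -0.1523, 0.0625]
orientation: [-0.11, -3.12, -0.004]
contact_force: [-2.1, -1.3, 0.5]
grip_width: 0.0001
gripper_force: 0.9
```

Emit:
arm_command --plan "-0.001 0 0 0;-0.001 0 0 0;0 0 0 0"

```text
clock: 12.4
tcp_pos: [0.489, -0.1524, 0.0625]
orientation: [-0.11, -3.12, -0.004]
contact_force: [-1.2, -0.8, 0.5]
grip_width: 0.0
gripper_force: 0.9
```

Emit:
arm_command --plan "-0.001 0 0 0;-0.001 0 0 0;0 0 0 0"

```text
clock: 12.78
tcp_pos: [0.491, -0.1525, 0.0625]
orientation: [-0.11, -3.12, -0.004]
contact_force: [-1.8, -0.7, 0.9]
grip_width: -0.0002
gripper_force: 0.9
```

```bash
python3 lev.py; python3 - <<'E'
from h import *
p,d=eyes.grab_frame("side"); cv2.imwrite('pics/s3.png',cv2.resize(p[260:350,210:330],(800,600),interpolation=2)[...,::-1])
E
```

```text
clk 12.775 at [ 0.491  -0.1525  0.0625] tool shift mm [61.1 98.5 -0.1] F [-1.8 -0.7  0.9] w -0.0002
yaw of tool y deg 85.96 z [-0.0195  0.0032 -0.9998]
saddle mm -14.736026720566446 -69.45070396118841
side 134 centre saddle 11.637258351528423 -71.63537167798695 dir in saddle deg -94.0775512874695
```

View pics/s3.png

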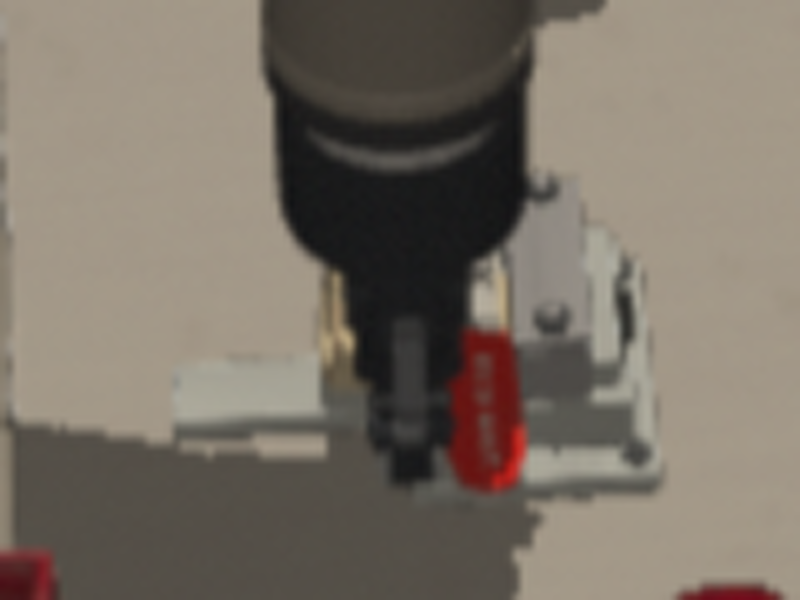

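Emit:
arm_command --plan "-0.001 0 0 0;-0.001 0 0 0;0 0 0 0"

```text
clock: 13.3
tcp_pos: [0.4929, -0.1526, 0.0624]
orientation: [-0.11, -3.12, -0.004]
contact_force: [-1.8, -0.4, -0.5]
grip_width: -0.0003
gripper_force: 1.0
```

Emit:
arm_command --plan "-0.001 0 0 0;-0.001 0 0 0;0 0 0 0"

```text
clock: 13.68
tcp_pos: [0.4943, -0.1531, 0.0622]
orientation: [-0.111, -3.119, -0.004]
contact_force: [-4.5, -1.9, 0.8]
grip_width: -0.0005
gripper_force: 2.2
```

Force is starting to rise; a little more.

Emit:
arm_command --plan "-0.001 0 0 0;0 0 0 0"

```text
clock: 13.92
tcp_pos: [0.4946, -0.1532, 0.0621]
orientation: [-0.111, -3.118, -0.004]
contact_force: [-6.1, -2.5, 1.4]
grip_width: -0.0002
gripper_force: 3.0
```

Emit:
arm_command --plan "-0.001 0 0 0;0 0 0 0"

```text
clock: 14.18
tcp_pos: [0.4948, -0.1533, 0.0619]
orientation: [-0.111, -3.116, -0.004]
contact_force: [-7.6, -2.2, 2.2]
grip_width: 0.0004
gripper_force: 3.8
```

Emit:
arm_command --plan "-0.001 0 0 0;0 0 0 0"

```text
clock: 14.42
tcp_pos: [0.4951, -0.1535, 0.0617]
orientation: [-0.112, -3.115, -0.004]
contact_force: [-9.5, -2.5, 4.2]
grip_width: 0.0
gripper_force: 4.6
```

Emit:
arm_command --plan "0.006 0 0 0;0.015 0 0 0;0 0 -0.04 0;0 0 -0.06 0;0 0 -0.06 0;0.04 0.03 -0.06 0;0.06 0.05 0 0;0.06 0.05 0 0;0.03 0.05 0 0;0 0 0 0;0 0 0 0" --hand -1

```text
clock: 15.8
tcp_pos: [0.3345, 0.0126, 0.2744]
orientation: [-0.109, -3.122, -0.005]
contact_force: [-0.2, -0.0, -0.3]
grip_width: 0.0852
gripper_force: 0.0
```

```bash
python3 lev.py
```

```text
clk 15.8 at [0.3345 0.0126 0.2744] tool shift mm [-110.4  -55.9  208.3] F [-0.2 -0.  -0.3] w 0.0852
yaw of tool y deg 86.01 z [-0.0179  0.0039 -0.9998]
saddle mm -182.5144211444285 84.30910155623336
side 177 centre saddle 0.45762746219380235 -62.512186464007065 dir in saddle deg -88.4270988183701
top 223 centre saddle -1.2692393387299463 -57.84780968106416 dir in saddle deg 91.93904235014114
```

View pics/t2.png

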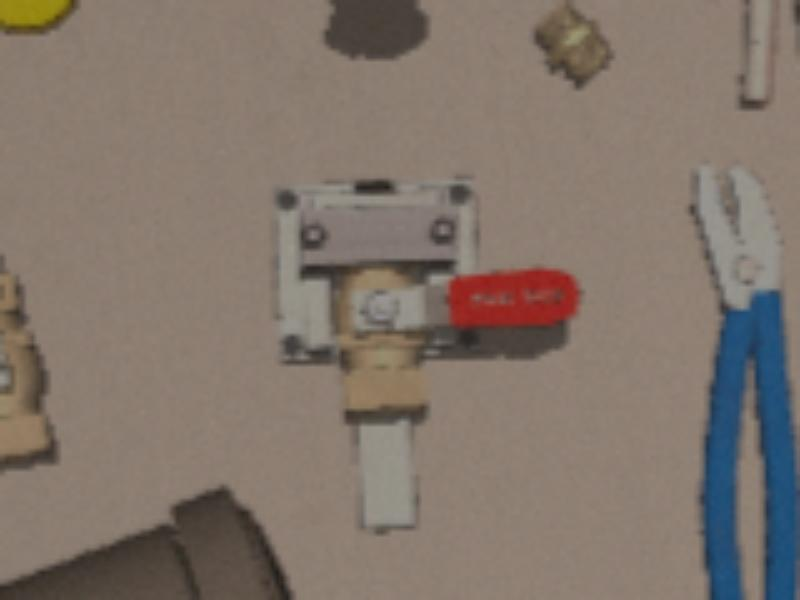

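```bash
python3 -c "
from h import *
go([.4762,-.0819,.033])"
```

```text
clk 15.9 at [0.3348 0.012  0.2742] tool shift mm [-152.5  -84.   238.2] F [0.8 0.1 0.2] w 0.0853
yaw of tool y deg 85.87 z [-0.019   0.0036 -0.9998]
```

Emit:
arm_command --plan "-0.04 -0.02 0 0;-0.06 -0.034 0.02 0;-0.0525 -0.03 0.03 0;0 0 0.05 0;0 0 0.04 0;0 0 0 0;0 0 0 0"

```text
clock: 16.77
tcp_pos: [0.4676, -0.0749, 0.1371]
orientation: [-0.112, -3.121, -0.003]
contact_force: [0.1, 0.3, -0.1]
grip_width: 0.0858
gripper_force: 0.0
```

```bash
python3 -c "
from h import *
go([.4762,-.0819,.033])"
```

```text
clk 16.775 at [ 0.4676 -0.0749  0.1371] tool shift mm [-11.   -6.6 103.9] F [ 0.1  0.3 -0.1] w 0.0858
yaw of tool y deg 85.89 z [-0.0183  0.0029 -0.9998]
```

Emit:
arm_command --plan "-0.011 -0.0065 0 0;0 0 0.03 0;0 0 0.03 0;0 0 0.025 0;0 0 0.012 0;0 0 0.007 0;0 0 0 0;0 0 0 0"

```text
clock: 17.77
tcp_pos: [0.4757, -0.0811, 0.0326]
orientation: [-0.11, -3.121, -0.004]
contact_force: [0.3, 0.6, 0.7]
grip_width: 0.0854
gripper_force: 0.0
```

```bash
python3 -c "
from h import *
go([.4762,-.0819,.033])"
```

```text
clk 17.775 at [ 0.4757 -0.0811  0.0326] tool shift mm [-0.5 -0.7 -0.5] F [0.3 0.6 0.7] w 0.0854
yaw of tool y deg 85.95 z [-0.0183  0.0033 -0.9998]
```

Emit:
arm_command --plan "0 -0.0007 0 0;0 0 0 0;0 0 0 0;0 0 0 0;0 0 0 0;0 0 0 0;0 0 0 0;0 0 0 0" --hand 1 --grip_force 60

```text
clock: 18.77
tcp_pos: [0.4752, -0.0817, 0.0322]
orientation: [-0.11, -3.12, -0.004]
contact_force: [-1.4, 0.4, 6.2]
grip_width: 0.0369
gripper_force: 59.3
```

Emit:
arm_command --plan "0 0 0 0;0 0 0 0;0.002 0 0 0;0.004 0 0 0;0.005 0 0 0;0.005 0 0.0002 0;0.005 0 0 0;0.005 0 0.0002 0;0.005 0 0 0;0.005 0 0.0002 0;0.004 0 0 0;0 0 0 0" --grip_force 110

```text
clock: 20.27
tcp_pos: [0.435, -0.079, 0.0323]
orientation: [-0.11, -3.12, -0.004]
contact_force: [4.6, -0.1, 7.9]
grip_width: 0.0363
gripper_force: 110.2
```

```bash
python3 lev.py;python3 - <<'E'
from h import *
p,d=eyes.grab_frame("side"); cv2.imwrite('pics/s4.png',cv2.resize(p[240:360,200:360],(800,600),interpolation=2)[...,::-1])
E
```

```text
clk 20.275 at [ 0.435  -0.079   0.0323] tool shift mm [  0.7  29.1 -31.6] F [ 4.6 -0.1  7.9] w 0.0363
yaw of tool y deg 85.95 z [-0.0191  0.0033 -0.9998]
saddle mm -75.74141237861997 0.02463964818470096
side 178 centre saddle -40.14712354601886 -61.77791065477639 dir in saddle deg -88.78517382134243
top 47 centre saddle -42.35480245508408 -80.12048690568281 dir in saddle deg 166.06428561054798
```

View pics/s4.png

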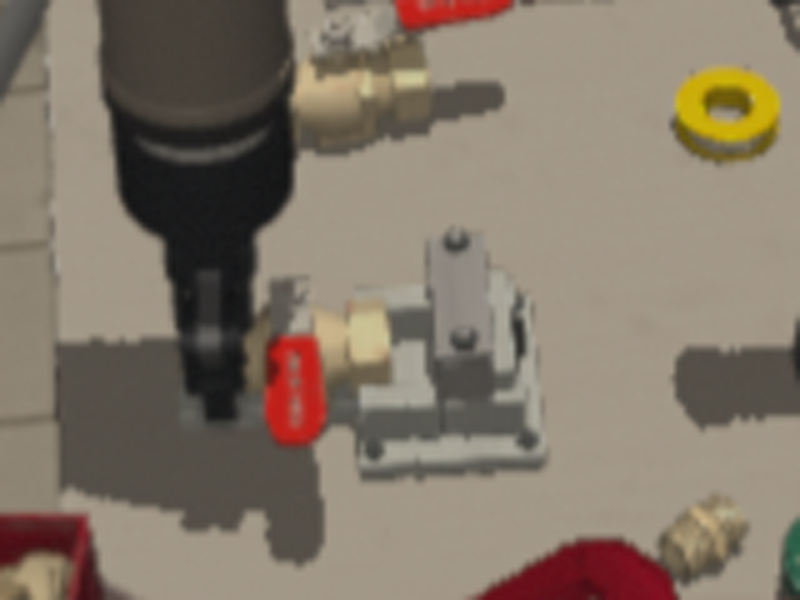

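```bash
python3 - <<'E'
from h import *
for n in("top","side"):
    P=np.load(n+"P.npy"); k=(P[...,2]>.32)&(abs(P[...,1])<.4)&(P[...,0]>.3); q=P[k]
    for z in np.arange(.32,.9,.08):
        s=q[(q[:,2]>z)&(q[:,2]<z+.08)]
        if len(s): print(n,round(z,2),len(s),"minx",np.percentile(s[:,0],[0,1]).round(3),"y at min",s[s[:,0].argmin()].round(3))
go([.50,-.02,.66])
E
```

```text
top 0.32 307 minx [0.475 0.476] y at min [0.475 0.148 0.321]
top 0.4 60915 minx [0.699 0.701] y at min [ 0.699 -0.003  0.463]
top 0.48 8629 minx [0.819 0.826] y at min [ 0.819 -0.074  0.555]
top 0.56 4036 minx [0.834 0.838] y at min [0.834 0.268 0.627]
side 0.32 252 minx [0.477 0.48 ] y at min [0.477 0.146 0.321]
side 0.4 32504 minx [0.702 0.703] y at min [ 0.702 -0.225  0.442]
side 0.48 18041 minx [0.821 0.841] y at min [ 0.821 -0.082  0.547]
side 0.56 3250 minx [0.84  0.843] y at min [0.84  0.257 0.571]
clk 20.425 at [ 0.4351 -0.0789  0.0323] tool shift mm [ -48.3   64.6 -628.6] F [3.  0.3 8.3] w 0.0359
yaw of tool y deg 85.95 z [-0.0193  0.0034 -0.9998]
```

Emit:
arm_command --plan "0 0 -0.003 0;0 0 -0.006 0;0 0 -0.012 0;0 0 -0.02 0;0 0 -0.03 0;0 0 -0.04 0;0 0 -0.04 0;0 0 -0.04 0;0 0 -0.04 0;0 0 -0.04 0;-0.005 0.01 -0.04 0;-0.005 0.01 -0.04 0;-0.005 0.01 -0.04 0;-0.005 0.01 -0.04 0;-0.005 0.01 -0.04 0;-0.005 0.01 -0.04 0;0 0 -0.04 0;0 0 -0.03 0;0 0 -0.02 0;0 0 0 0"

```text
clock: 22.92
tcp_pos: [0.4806, -0.0237, 0.6334]
orientation: [-0.112, -3.121, -0.004]
contact_force: [0.4, -0.2, -3.0]
grip_width: 0.0361
gripper_force: 110.3
```

```bash
python3 st.py;python3 lev.py|head -2
```

```text
22.925 [-0.424  0.031  0.366  1.291 -0.016  1.84   1.437] [ 0.35 -0.18 -3.04] [ 0.4806 -0.0237  0.6334] [[-0.9973  0.0715 -0.0185]
 [ 0.0715  0.9974  0.0034]
 [ 0.0187  0.0021 -0.9998]]
clk 22.925 at [ 0.4806 -0.0237  0.6334] tool shift mm [ 30.9 -30.5 570. ] F [ 0.4 -0.2 -3. ] w 0.0361
yaw of tool y deg 85.9 z [-0.0185  0.0034 -0.9998]
```

Emit:
arm_command --plan "0 0 -0.03 0;0 0 -0.04 0;0 0 -0.04 0;0 0 -0.04 0;0 0 -0.04 0;0 0 0 0;0 0 0 0"

```text
clock: 23.9
tcp_pos: [0.481, -0.0247, 0.7171]
orientation: [0.111, 3.048, 0.016]
contact_force: [0.5, -0.2, -3.8]
grip_width: 0.0358
gripper_force: 111.0
```

```bash
python3 st.py
```

```text
23.9 [-0.645  0.011  0.588  1.125 -0.009  1.915  1.437] [ 0.51 -0.15 -3.76] [ 0.481  -0.0247  0.7171] [[-0.9932  0.0723  0.0917]
 [ 0.0733  0.9973  0.0074]
 [-0.0909  0.0141 -0.9958]]
```

Emit:
arm_command --plan "0 0 -0.03 0;0 0 -0.04 0;0 0 -0.04 0;0 0 -0.04 0;0 0 -0.04 0;0 0 -0.03 0;0 0 0 0;0 0 0 0"

```text
clock: 24.9
tcp_pos: [0.4472, -0.0269, 0.7977]
orientation: [0.103, 2.875, 0.044]
contact_force: [0.1, 0.2, -2.1]
grip_width: 0.0359
gripper_force: 111.1
```

```bash
cat > tgt.py <<'E'
from h import *
import sys
psi=-.045
V=lambda yaw,p: np.column_stack([np.cross(*(lambda y,z:(y,z))(np.array([np.cos(p)*np.cos(yaw),np.cos(p)*np.sin(yaw),np.sin(p)]),np.array([-np.sin(p)*np.cos(yaw),-np.sin(p)*np.sin(yaw),np.cos(p)]))),
  [np.cos(p)*np.cos(yaw),np.cos(p)*np.sin(yaw),np.sin(p)],[-np.sin(p)*np.cos(yaw),-np.sin(p)*np.sin(yaw),np.cos(p)]])
Mg=R.from_rotvec([-0.11,-3.12,-.004]).as_matrix()
Vg=V(np.radians(-4.05),0); F=V(psi,.35); T=F@Vg.T@Mg
# valve-frame TCP at grip: outlet relative to TCP
lens=np.array([.6655,-.0927,.262]); out=lens-.09*F[:,1]
tcpv=np.array([0,-10.,20.3])/1000   # TCP in valve frame
tcp=out-F@(np.array([0,.066,.0235])-tcpv)
M=go(tcp); 
print("target tcp",tcp.round(4),"target z",T[:,2].round(4),"y",T[:,1].round(4)); E=M.T@T
print("remaining rotvec in tool deg",np.degrees(R.from_matrix(E).as_rotvec()).round(2), "joints",r.get_obs()["joints"].round(3))
E
python3 tgt.py
```

```text
clk 24.9 at [ 0.4472 -0.0269  0.7977] tool shift mm [ 89.  -77.8 590.2] F [ 0.1  0.2 -2.1] w 0.0359
yaw of tool y deg 86.17 z [ 0.2618  0.0204 -0.9649]
target tcp [ 0.5108 -0.0857  0.2021] target z [ 0.3241 -0.0127 -0.946 ] y [0.0442 0.999  0.0017]
remaining rotvec in tool deg [ 1.68 -3.83 -1.86] joints [ 0.424 -0.021 -0.473  0.98  -0.018  1.915  1.44 ]
```

Emit:
arm_command --plan "0 0 0.03 0;0 -0.02 0.04 0;0 -0.04 0 0;0 -0.05 0 0;0 -0.05 0 0;0.01 -0.02 0 0;0 0 -0.02 0;0 0 -0.03 0;0 0 -0.03 0;0 0 -0.02 0;0 0 -0.01 0;0 0 0 0;0 0 0 0"

```text
clock: 26.52
tcp_pos: [0.416, -0.2031, 0.8026]
orientation: [0.102, 2.844, 0.031]
contact_force: [-0.3, -0.1, -2.4]
grip_width: 0.0361
gripper_force: 111.2
```

```bash
python3 tgt.py
```

```text
clk 26.525 at [ 0.416  -0.2031  0.8026] tool shift mm [ 92.4 104.5 603.3] F [-0.3 -0.1 -2.4] w 0.0361
yaw of tool y deg 86.15 z [ 0.2917  0.0106 -0.9565]
target tcp [ 0.5108 -0.0857  0.2021] target z [ 0.3241 -0.0127 -0.946 ] y [0.0442 0.999  0.0017]
remaining rotvec in tool deg [ 1.22 -2.02 -1.78] joints [ 0.532 -0.004 -0.127  0.958 -0.133  1.915  1.842]
```

Emit:
arm_command --plan "0 -0.02 0.02 0;0 -0.04 0.02 0;0 -0.04 0 0;0 0 -0.02 0;0 0 -0.03 0;0 0 -0.03 0;0 0 -0.02 0;0 0 0 0;0 0 0 0"

```text
clock: 27.65
tcp_pos: [0.3923, -0.2973, 0.8156]
orientation: [0.108, 2.796, -0.005]
contact_force: [0.9, 0.1, -2.7]
grip_width: 0.0365
gripper_force: 111.3
```

```bash
python3 tgt.py
```

```text
clk 27.65 at [ 0.3923 -0.2973  0.8156] tool shift mm [111.1 214.  614. ] F [ 0.9  0.1 -2.7] w 0.0365
yaw of tool y deg 85.65 z [ 0.3364 -0.0165 -0.9416]
target tcp [ 0.5108 -0.0857  0.2021] target z [ 0.3241 -0.0127 -0.946 ] y [0.0442 0.999  0.0017]
remaining rotvec in tool deg [-0.17  0.76 -1.86] joints [ 0.9    0.063 -0.293  0.867 -0.172  1.915  2.021]
```

```bash
python3 -c "
from h import *
go([.445,-.083,.20])"
```

```text
clk 27.65 at [ 0.3923 -0.2973  0.8156] tool shift mm [173.8 211.7 593.8] F [ 0.9  0.1 -2.7] w 0.0365
yaw of tool y deg 85.65 z [ 0.3364 -0.0165 -0.9416]
```

Emit:
arm_command --plan "0 0 0.02 0;0.008 0.012 0.035 0;0.012 0.015 0.04 0;0.012 0.016 0.04 0;0.012 0.016 0.04 0;0.012 0.016 0.04 0;0.012 0.016 0.04 0;0.012 0.016 0.04 0;0.012 0.016 0.04 0;0.012 0.016 0.04 0;0.012 0.016 0.04 0;0.012 0.016 0.04 0;0.012 0.016 0.04 -0.6;0.012 0.016 0.04 -0.6;0.012 0.01 0.03 -0.6;0.01 0.005 0.02 0;0.005 0 0.01 0;0 0 0 0;0 0 0 0"

```text
clock: 30.02
tcp_pos: [0.4413, -0.0773, 0.198]
orientation: [0.063, 2.796, -0.014]
contact_force: [0.3, -0.8, -3.1]
grip_width: 0.0359
gripper_force: 111.2
```

```bash
python3 tgt.py; cat > look.py <<'E'
from h import *
import sys
for n in("side","top"):
    p,d=eyes.grab_frame(n); P=cloud(n,d); P[d==0]=np.nan; np.savez(n+"F.npz",p=p,d=d,P=P)
    c=proj(n,np.array([.52,-.09,.22]))[0].astype(int); print(n,c)
    cv2.imwrite(f"pics/F{n}{sys.argv[1]}.png",cv2.resize(p[max(c[1]-60,0):c[1]+60,c[0]-80:c[0]+80],(800,600),interpolation=2)[...,::-1])
E
python3 look.py 1
```

```text
clk 30.025 at [ 0.4413 -0.0773  0.198 ] tool shift mm [-67.1  -5.3  19.8] F [ 0.3 -0.8 -3.1] w 0.0359
yaw of tool y deg 87.38 z [ 0.338  -0.0172 -0.941 ]
target tcp [ 0.5108 -0.0857  0.2021] target z [ 0.3241 -0.0127 -0.946 ] y [0.0442 0.999  0.0017]
remaining rotvec in tool deg [-0.22  0.86 -0.02] joints [ 0.738  0.057 -0.711  2.314  0.101  0.441  1.476]
side [278 250]
top [329 275]
```

View pics/Fside1.png

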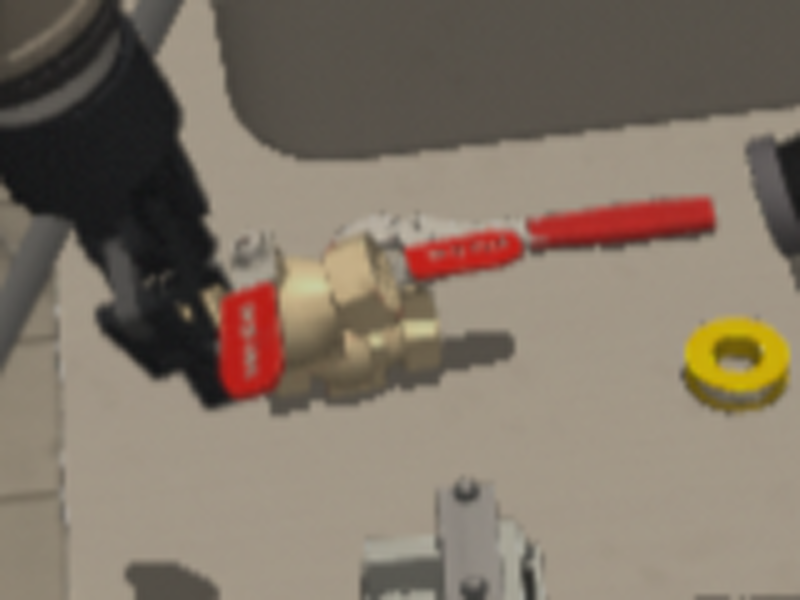

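The valve is held tilted up with its lever square: red blade at crop (250,340), outlet hexagon at (365,275), lens at (775,195). Next I fit the valve's pose to the clouds.

```bash
cat > vfit.py <<'E'
from h import *
from scipy.optimize import least_squares
exec(open("tgt.py").read().split("M=go")[0])
o=r.get_obs(); M=R.from_rotvec(o["orientation"]).as_matrix()
V0=M@Mg.T@Vg; org0=o["tcp_pos"]-V0@tcpv
def sbox(l,lo,hi):
    c=(np.array(lo)+hi)/2; h=(np.array(hi)-lo)/2; q=np.abs(l-c)-h
    return np.linalg.norm(np.maximum(q,0),axis=1)+np.minimum(q.max(1),0)
def sdf(l):
    lx,ly,lz=l[:,0],l[:,1],l[:,2]-.0235
    a=np.maximum.reduce([np.abs(lx)-.019,np.abs(.5*lx+.866*lz)-.019,np.abs(.5*lx-.866*lz)-.019])
    hexo=np.maximum(a,np.maximum(.048-ly,ly-.066))
    body=np.maximum(np.hypot(lx,lz)-.0205,np.maximum(-ly,ly-.048))
    lev=sbox(l,[.03,.011,.065],[.09,.037,.070])
    return np.minimum.reduce([hexo,lev]),body
Q=[]
for n in("side","top"):
    z=np.load(n+"F.npz"); P=z["P"]; I=z["p"].astype(int)
    red=(I[...,0]>100)&(I[...,1]<60); brass=(I[...,0]-I[...,2]>35)&~red
    L=(P-org0)@V0; inb=np.nan_to_num(sbox(L.reshape(-1,3),[-.03,.02,-.01],[.03,.075,.06]),nan=1).reshape(480,640)<.003
    il=np.nan_to_num(sbox(L.reshape(-1,3),[.02,.0,.055],[.1,.05,.08]),nan=1).reshape(480,640)<.003
    q=P[(brass&inb)|(red&il)]; print(n,(brass&inb).sum(),(red&il).sum()); Q.append(q)
def run(q):
    def res(p):
        l=((q-org0-V0@p[:3])@V0)@R.from_rotvec(p[3:]).as_matrix()
        a,b=sdf(l); return np.minimum(np.abs(a),np.abs(b)) if 0 else np.where(np.minimum(a,b)==a,a,b)
    s=least_squares(res,np.zeros(6),loss="soft_l1",f_scale=.0015,x_scale=[.001]*3+[.01]*3,diff_step=1e-4)
    Vf=V0@R.from_rotvec(s.x[3:]).as_matrix(); of=org0+V0@s.x[:3]; outp=of+Vf@[0,.066,.0235]
    print("corr mm",(s.x[:3]*1000).round(1),"deg",np.degrees(s.x[3:]).round(2),"err",np.abs(s.fun).mean().round(5))
    E=F.T@Vf; print(" valve vs wanted (valve axes) deg",np.degrees(R.from_matrix(E).as_rotvec()).round(2),"y-dir",Vf[:,1].round(3),"outlet",outp.round(4),"shift to target in tool mm",((lens-.09*F[:,1]-outp)@M*1000).round(1))
for q in Q+[np.vstack(Q)]: run(q)
print("predicted y-dir",V0[:,1].round(3),"out",(org0+V0@[0,.066,.0235]).round(4))
E
python3 vfit.py
```

```text
side 333 190
top 326 302
corr mm [-0.2 -0.2 -4.7] deg [ 2.68 -0.86  2.71] err 0.00152
 valve vs wanted (valve axes) deg [ 3.57 -1.14  2.68] y-dir [0.917 0.006 0.4  ] outlet [ 0.5106 -0.077   0.2264] shift to target in tool mm [-68.3  -8.7  19.6]
corr mm [ 0.6 -3.1 -0.8] deg [ 0.01 -0.47  1.81] err 0.00142
 valve vs wanted (valve axes) deg [ 0.91 -0.74  1.78] y-dir [ 0.934 -0.011  0.357] outlet [ 0.5086 -0.0788  0.2267] shift to target in tool mm [-70.   -6.7  20.5]
corr mm [-0.2 -1.6 -2.6] deg [ 1.22 -1.71  1.79] err 0.00158
 valve vs wanted (valve axes) deg [ 2.12 -1.97  1.75] y-dir [ 0.926 -0.01   0.377] outlet [ 0.5098 -0.0776  0.2266] shift to target in tool mm [-69.  -8.  20.]
predicted y-dir [ 0.933 -0.042  0.358] out [ 0.5112 -0.0807  0.2285]
```

Emit:
arm_command --plan "-0.005 -0.001 0.002 0.8;-0.012 -0.001 0.004 1;-0.013 -0.001 0.004 0;-0.013 -0.001 0.004 0;-0.012 -0.001 0.003 0;-0.006 -0.001 0.002 0;0 0 0 0;0 0 0 0;0 0 0 0"

```text
clock: 31.25
tcp_pos: [0.5038, -0.0879, 0.2004]
orientation: [0.108, 2.795, -0.007]
contact_force: [-0.0, -0.5, -3.2]
grip_width: 0.0359
gripper_force: 111.3
```

```bash
python3 tgt.py; python3 look.py 2; python3 vfit.py
```

```text
clk 31.25 at [ 0.5038 -0.0879  0.2004] tool shift mm [-7.   2.7  0.7] F [-0.  -0.5 -3.2] w 0.0359
yaw of tool y deg 85.67 z [ 0.3374 -0.0177 -0.9412]
target tcp [ 0.5108 -0.0857  0.2021] target z [ 0.3241 -0.0127 -0.946 ] y [0.0442 0.999  0.0017]
remaining rotvec in tool deg [-0.24  0.83 -1.82] joints [ 0.67   0.174 -0.667  2.19   0.251  0.481  1.319]
side [278 250]
top [329 275]
side 328 195
top 325 303
corr mm [-0.8 -0.8 -3.1] deg [ 1.23 -0.28  1.68] err 0.00159
 valve vs wanted (valve axes) deg [ 2.06 -0.58 -0.13] y-dir [ 0.925 -0.044  0.376] outlet [ 0.5732 -0.0905  0.2285] shift to target in tool mm [-8.1  2.2  0.2]
corr mm [ 0.5 -2.5 -1.3] deg [ 0.37 -0.75  1.56] err 0.00144
 valve vs wanted (valve axes) deg [ 1.2  -1.04 -0.26] y-dir [ 0.931 -0.046  0.363] outlet [ 0.5715 -0.0916  0.2288] shift to target in tool mm [-9.5  3.4  1. ]
corr mm [-0.2 -1.7 -2.1] deg [ 0.82 -1.26  1.35] err 0.00158
 valve vs wanted (valve axes) deg [ 1.63 -1.56 -0.46] y-dir [ 0.928 -0.05   0.37 ] outlet [ 0.5723 -0.091   0.2287] shift to target in tool mm [-8.9  2.8  0.6]
predicted y-dir [ 0.931 -0.074  0.357] out [ 0.5736 -0.0934  0.2306]
```

View pics/Ftop2.png

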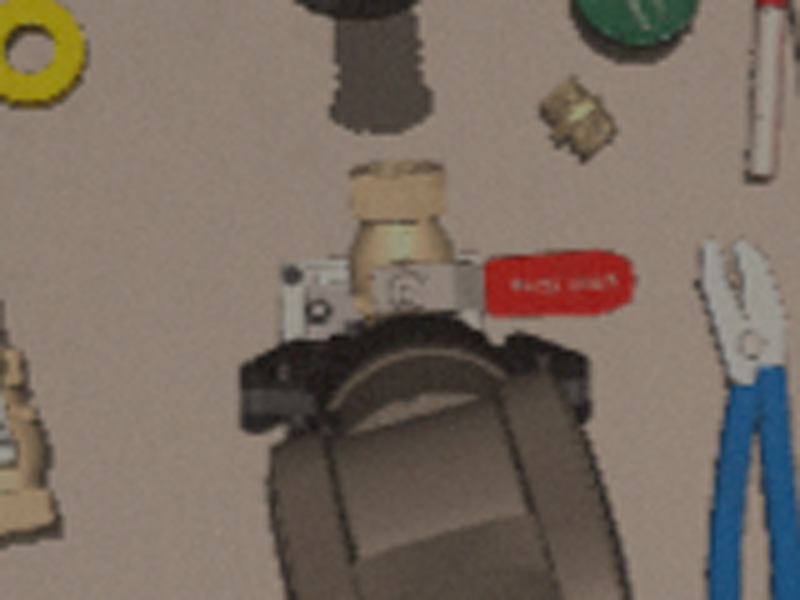

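Emit:
arm_command --plan "-0.004 0.0013 0 0;-0.0045 0.0014 0.0006 0;0 0 0 0;0 0 0 0;0 0 0 0;0 0 0 0"

```text
clock: 32.1
tcp_pos: [0.5125, -0.0859, 0.2027]
orientation: [0.108, 2.795, -0.006]
contact_force: [-0.3, 1.0, -3.0]
grip_width: 0.0361
gripper_force: 111.3
```

```bash
python3 look.py 3; python3 vfit.py; for n in top side; do sed "s/load(n+\"P.npy\")/load(n+\"F.npz\")['P']/" cam2.py > cam3.py; done; python3 cam3.py; python3 st.py
```

```text
side [278 250]
top [329 275]
side 324 190
top 317 298
corr mm [-0.5 -0.5 -3.2] deg [ 1.53 -0.39  1.57] err 0.00153
 valve vs wanted (valve axes) deg [ 2.36 -0.68 -0.25] y-dir [ 0.923 -0.046  0.381] outlet [ 0.5818 -0.0888  0.2311] shift to target in tool mm [ 0.7 -0.1 -0.3]
corr mm [ 1.1 -2.  -1.2] deg [ 1.08 -1.04  1.74] err 0.00142
 valve vs wanted (valve axes) deg [ 1.91 -1.33 -0.09] y-dir [ 0.926 -0.043  0.374] outlet [ 0.58   -0.0899  0.2319] shift to target in tool mm [-0.6  1.1  1.1]
corr mm [ 0.4 -0.9 -2.6] deg [ 1.67 -2.2   1.54] err 0.00154
 valve vs wanted (valve axes) deg [ 2.47 -2.49 -0.3 ] y-dir [ 0.923 -0.046  0.383] outlet [ 0.5811 -0.089   0.2316] shift to target in tool mm [0.2 0.1 0.4]
predicted y-dir [ 0.931 -0.074  0.357] out [ 0.5822 -0.0914  0.2329]
dz,coly,yaw,dx,rad [-0.0007 -0.0985 -0.063   0.0002  0.0217] lens [ 0.6654 -0.0931  0.2613] front x pct [-0.0001  0.002 ]
dz,coly,yaw,dx,rad [-0.0023 -0.0933 -0.0168  0.0004  0.0227] lens [ 0.6654 -0.0918  0.2597] front x pct [0.0025 0.0041]
dz,coly,yaw,dx,rad [ 0.0002 -0.0972 -0.0523  0.0014  0.0209] lens [ 0.6666 -0.0928  0.2622] front x pct [0.     0.0016]
32.2 [ 0.656  0.184 -0.663  2.172  0.264  0.491  1.303] [ 0.19  0.1  -2.53] [ 0.5126 -0.0859  0.2028] [[-0.9382  0.0755  0.3377]
 [ 0.0739  0.9971 -0.0175]
 [-0.338   0.0085 -0.9411]]
```

```bash
python3 -c "
from bench import ticket
print(ticket.hand_in())"
```

```text
the job is handed in; nothing more can be done
None
```

The valve was shut to its hard stop, slid 40 mm clear of the strap, lifted, and handed in still held 9 cm from the lens. By my camera fit it was centred to about 1–2 mm and square to about 2.5°; at hand-in the clock stood at about 32 s, and no verdict was returned.

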